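Shut and latch the full sample drawer

TASK

Of the two sample drawers on the bench, one has a bottle in all four of its places and the other has a place empty. Push the full drawer fully home with your fingertips, and then push its latch bar round until it lies flat across the drawer's front. Leave the other drawer and its latch as they are, do not touch the bottles, pick nothing up, and leave the loose things on the bench where they are.

Things in the scene. Friction and masses are not known exactly. Their poses are not given: they have to be found in the camera images.
- full_drawer (a joint): the drawer whose four places all hold bottles: how far it stands open, in m; 0 is fully home against its stop, 0.12 the most. It slides level in an open-topped bay (136 mm wide, 134 mm deep, side walls 62 mm high), stiffly (about 2 N) and stays where it is left. With its bottles it weighs 0.7 to 1.1 kg.
- full_front (a point): on the full drawer's front panel: centre of the panel's width, on its outer face, 95 mm above the bench. Its x axis points into the bay (the way the drawer closes), y to the left along the panel, z up. The panel is upright, 138 mm wide, 8 mm thick, from 10 to 112 mm above the bench; the tops of the bottles behind it are 112 mm above the bench. There is no handle.
- full_latch (a joint): angle in rad of the steel latch bar of the full drawer's bay, turning level about an upright pin on a post at the bay's front left corner (as the robot sees it). At 0 it lies across the drawer's shut front, against its stop; at 1.57 it points straight out of the bay's front, towards the robot's side; it starts beyond that, leaning outwards to the left (1.6 to 1.95; 2.2 is its other stop). It stays where it is left (about 0.06 N m of friction).
- full_latch_tip (a point): free end of that latch bar, 80 mm from the pin, half-way up the bar. The bar is 10 mm thick (level) and 14 mm high, from 86 to 100 mm above the bench. The point's y axis points from the tip back to the pin. Shut, the bar lies parallel to the drawer's shut front with a 2 mm gap, its tip at the middle of the front.
- full_latch_pin (a point): the axis of that latch's pin, 93 mm above the bench, 82 mm to the left of the middle of the drawer and 7 mm nearer the robot than the outer face of the shut drawer front. x axis into the bay, y left, z up. Post below it: 26 mm square, 83 mm high.
- part_front (a point): on the other drawer, which has only three bottles (its near right place is empty): the same point of its front panel as full_front. This drawer has its own bay, of the same size and shape, and stands open 50 to 100 mm; to be left as it is.
- part_latch_tip (a point): free end of the latch bar of that other bay, same shape, at the same corner; to be left as it is.
- spare_bottle_mid (a point): a capped round sample bottle, 49 mm across and 98 mm tall; the point is its centre, half-way up. It stands on the bench by itself; bystander.
- beaker: open round glass beaker, 72 mm across the rim, 85 mm tall, standing on the bench; origin at the centre of its underside; bystander.
- screwdriver: screwdriver lying on the bench along its own x axis, origin on the bench under its middle; bystander.
- full_bottles: the four bottles of the full drawer, taken together; each is capped, round, 49 mm across and 98 mm tall, clipped into its place so that it goes with the drawer, not to be touched. Origin at the middle of the drawer, 14 mm above the bench (the bottles' feet), 72 mm behind the front's outer face.
- part_bottles: the three bottles of the other drawer, taken together; each is capped, round, 49 mm across and 98 mm tall, clipped into its place so that it goes with the drawer, not to be touched. Origin at the middle of the drawer, 14 mm above the bench (the bottles' feet), 72 mm behind the front's outer face.
There are look-alikes about, which are no part of the job. Leave any orange look-alike of the part that bears full_drawer alone.

How it is judged:
On the way, in this order (a step that is already met when the one before it is completed fails the run):
1. the full drawer is pushed fully home (value of joint full_drawer below 0.006 m), for 0.2 s.
2. its latch bar lies across the front (value of joint full_latch below 0.15 rad), for 0.2 s.
At the end, for the whole second after the job is handed in: Full drawer within 6 mm of its stop, its latch within 0.15 rad of lying across the front; other drawer within 10 mm, its latch tip within 20 mm of the start; spare bottle, beaker and screwdriver moved less than 20 mm (value of joint full_drawer below 0.006 m and value of joint full_latch below 0.15 rad and distance of part_front from where it was at the start of the episode below 0.01 m and distance of each of part_latch_tip, spare_bottle_mid, beaker, screwdriver from where it was at the start of the episode below 0.02 m); the robot touches nothing.
It fails at once if the latch is swung across (below 1 rad) while the full drawer is still more than 15 mm open (value of joint full_latch below 1 rad and value of joint full_drawer above 0.015 m).
It fails at once if the other drawer is moved by more than 10 mm or its latch tip by more than 20 mm (distance of part_front from where it was at the start of the episode above 0.01 m or distance of part_latch_tip from where it was at the start of the episode above 0.02 m).
It fails at once if the robot touches a bottle in a drawer with more than 1 N (contact force between any of the fingers, the arm and full_bottles above 1 N or contact force between any of the fingers, the arm and part_bottles above 1 N).
It fails at once if the spare bottle, the beaker or the screwdriver is pushed, lifted or carried by more than 20 mm (distance of any of spare_bottle_mid, beaker, screwdriver from where it was at the start of the episode above 0.02 m).
It also fails if it takes over 45 s, if anything falls off the work surface, if the arm or the gripper's body presses on something with over 40 N, if the wrist force passes 120 N, or if a joint passes its speed limit or range.

ROBOT

A 6-joint arm with a two-finger parallel gripper is mounted at the origin on the work surface. World frame = base frame: x ahead of the robot, y to its left, z up, the work surface at z = 0. Lengths are in m, angles in rad, forces in N, time in s.
With the tool pointing down it reaches from about 0.375 to 0.9 m from the base axis. Payload 3.1 kg.
Tool frame: the origin (TCP) lies between the finger pads; the fingertips stand 14 mm ahead of it and the grasp point (between the pads) lies 5 mm behind it; z points along the fingers, y is the line along which they close (so a half turn about z gives the same grasp; the last joint's range is limited). The gripper opens to 87 mm and grips with 3 to 60 N. Pads are 19 mm wide; open, the fingers measure 117 mm over their backs; the gripper's body (75 mm by 190 mm) begins 51 mm behind the grasp point.
Start: joints at [0.93, 0.527, 1.433, -0, 1.181, -0.178], TCP at [0.278, 0.56, 0.237] pointing down, gripper open.
Joint ranges: [-3.08, 3.08], [-0.75, 2.2], [0.22, 2.44], [-1.43, 4.57], [0, 2.65], [-2.85, 2.85]. Speed limits (rad/s): [2.79, 2.79, 3.14, 3.14, 3.14, 3.14].

INTERFACE

Orientations are given as a unit quaternion [w, x, y, z].
In Python, from rig import ctrl gives the robot as it stands. The module is installed in compiled form; this text tells all that it offers.
- The arm moves only by the tool move_arm, never from a script. Its argument "plan" is a list that holds one entry, the list of rows, each a list of 6 numbers: the shift along the tool's x, y, z scaled (see below), then the turn, a rotation vector about the tool's x, y, z scaled (see below). In form: [[[tx, ty, tz, rx, ry, rz], ...]]. A call has 1 to 12 rows; each row is the pose to reach, as a shift and turn from the pose commanded when the call began, along the tool's axes at that moment, turning the shorter way round; what a row does not reach only later rows make up. The controller multiplies each number of a shift by 20 cm and each number of a turn by 180 degrees. A row lasts 1/10 s, in which the tool goes at most 50 mm and 8.59 degrees, less where a joint would pass 70% of its speed; a pose out of reach is approached as far as the arm can. A call with a number of a shift or a turn outside -1 to 1 is refused whole. A call with a gripper value outside its range is refused whole. "jaw" is the gripper command: -1 is fully open, 1 is shut, values between are in proportion, set as the call begins (left out, the last holds). The fingers move at their own pace and stop on an object; the grip force is fixed at half the most. Time passes only in rows, so rows that repeat a pose let the fingers close. It gives the time, the measured TCP pose, the force, the opening and the grip force at its end, in the units of the state.
- ctrl.state(): the state, without advancing time (a new reading comes with each control period).
- ctrl.capture(name): name is "scene" or "side" or "wrist"; returns the picture (384x512x3 uint8, red, green, blue); there is no depth.
- ctrl.camera_params(name): a dict with "K" (3x3 intrinsics, pixels), "xyz" and "rotation" of the camera in the world; the wrist camera has in their place "hand_eye" (4x4, takes a point from camera to tool coordinates, whose origin is the TCP and whose axes are the flange's). Camera axes: x right, y down, z forward; pixel columns grow to the right and rows downward; lengths in m; the calibration is good to about 2 mm. A picture is of the moment at which its call begins: read the wrist's pose just before it. camera_params takes no time and is no camera call.
- ctrl.finish_job(): hands the job in; it is judged then, once.
The state is a dict: "clock": time; "joint_positions": joint angles; "qvel": joint speeds; "tau": joint torques, N m; "eef_pos": TCP position; "ee_rot": TCP orientation; "ft_force": force on the tool from outside, world axes, zero at the start; "torque": the same for the moment, N m; "width": opening from 0.0 (shut) to 1.0 (fully open); "grip_force": force on a finger pad.
Only numpy, scipy, OpenCV 4.12 (cv2) and the standard library are available. Lean on these libraries where they do the work, as an engineer would, in place of code of your own. Each camera call takes 0.05 s, during which the arm holds its last target. There are 200 camera calls.

## Working session

There is one attempt and no reset: what is moved stays moved. The work goes in short steps, Python scripts to look and compute and a tool call to move; the robot and the scene stay as the last step left them, time stands still between calls to the robot, and variables do not carry over. Pictures are saved under pics/ and viewed, at most 10 in all, crops included, and the job is handed in when it is done.

Besides the shell and the picture viewer there is one more tool, called as a command line: name --argument value ..., lists and objects as JSON in quotes. move_arm: Moves the arm, as the interface text tells. Its arguments: {"type":"object","properties":{"plan":{"type":"array","items":{"type":"array","items":{"type":"array","items":{"type":"number","minimum":-1,"maximum":1}}}},"jaw":{"type":"number"}},"required":["plan"]}

```bash
mkdir -p pics
python3 - <<'E'
from rig import ctrl
import cv2
s=ctrl.state();print(s)
for n in ("scene","side"):
    im=ctrl.capture(n);cv2.imwrite(f"pics/{n}0.png",im[:,:,::-1]);p=ctrl.camera_params(n);print(n,p)
print(ctrl.camera_params("wrist"))
E
```

```text
{'clock': 0.0, 'joint_positions': array([ 9.30461025e-01,  5.28490831e-01,  1.43391122e+00, -7.64637961e-06,
        1.18135599e+00, -1.78508547e-01]), 'qvel': array([ 0.00126074,  0.0008866 ,  0.00260675, -0.00130147,  0.00050258,
        0.00024283]), 'tau': array([-1.01966998e-03, -4.40041280e+01, -1.76589096e+01,  6.32192334e-02,
        5.83365059e-02, -1.39189292e-04]), 'eef_pos': array([0.2780464 , 0.55896571, 0.23555359]), 'ee_rot': array([-4.27754226e-04,  2.28865203e-01,  9.73457522e-01, -9.94616782e-04]), 'ft_force': array([ 0.9853211 , -0.30301214, -1.34220193]), 'torque': array([-0.0140797 ,  0.00816388,  0.02039566]), 'grip_force': 0.0, 'width': 1.0014489782539995}
scene {'K': array([[395.63536495,   0.        , 251.12637272],
       [  0.        , 395.63536495, 197.50167539],
       [  0.        ,   0.        ,   1.        ]]), 'xyz': array([ 1.31770632, -0.03467261,  0.95386764]), 'rotation': array([-0.26120241,  0.68350652,  0.63703407, -0.2424453 ])}
side {'K': array([[383.46653087,   0.        , 253.59598826],
       [  0.        , 383.46653087, 188.2438202 ],
       [  0.        ,   0.        ,   1.        ]]), 'xyz': array([ 0.09836446, -0.72488278,  0.58836204]), 'rotation': array([-0.47339981,  0.84007762, -0.23495221,  0.12230976])}
{'K': array([[323.03538737,   0.        , 257.62182299],
       [  0.        , 323.03538737, 194.20784546],
       [  0.        ,   0.        ,   1.        ]]), 'hand_eye': array([[ 1.40194339e-04, -9.68806754e-01, -2.47817378e-01,
         6.66948471e-02],
       [ 9.99999789e-01,  2.92905461e-04, -5.79355978e-04,
         1.06194433e-04],
       [ 6.33871049e-04, -2.47817244e-01,  9.68806591e-01,
        -1.47817730e-01],
       [ 0.00000000e+00,  0.00000000e+00,  0.00000000e+00,
         1.00000000e+00]])}
```

View pics/scene0.png

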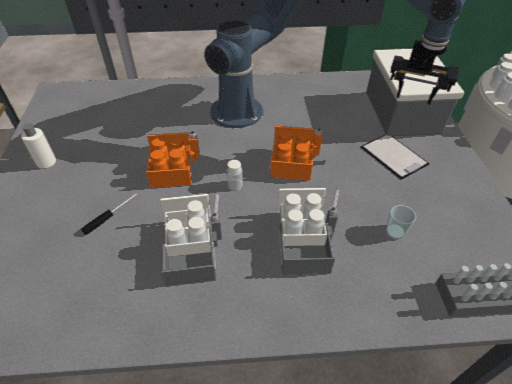

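View pics/side0.png

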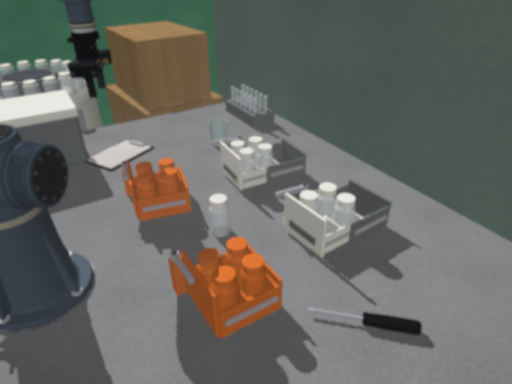

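The scene view shows the full white drawer at about (303,218) with its latch at about (335,205). The three-bottle drawer is at (187,230), the orange look-alikes at (170,160) and (295,152), the spare bottle at (235,175), and the beaker at (400,222). In the side view the full drawer is at about (245,162).

```bash
cat > h.py <<'E'
import numpy as np,cv2
from rig import ctrl
from scipy.spatial.transform import Rotation as R
def rot(q): return R.from_quat([q[1],q[2],q[3],q[0]]).as_matrix()
def cam(n,s=None):
    p=ctrl.camera_params(n)
    if n!="wrist": return p["K"],rot(p["rotation"]),p["xyz"]
    s=s or ctrl.state();T=p["hand_eye"];M=rot(s["ee_rot"])
    return p["K"],M@T[:3,:3],M@T[:3,3]+s["eef_pos"]
def pt(c,uv,z):
    K,M,o=c;d=M@np.linalg.solve(K,[uv[0],uv[1],1]);return o+d*(z-o[2])/d[2]
def px(c,P):
    K,M,o=c;q=K@(M.T@(np.array(P)-o));return q[:2]/q[2]
E
python3 - <<'E'
import cv2,numpy as np
a=cv2.imread("pics/scene0.png")[175:280,265:365];b=cv2.imread("pics/side0.png")[125:200,205:315]
a=cv2.resize(a,(400,420),interpolation=cv2.INTER_CUBIC);b=cv2.resize(b,(396,270),interpolation=cv2.INTER_CUBIC)
o=np.zeros((420,796,3),np.uint8);o[:,:400]=a;o[:270,400:]=b;cv2.imwrite("pics/crop1.png",o)
E
```

```text
(no output)
```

View pics/crop1.png

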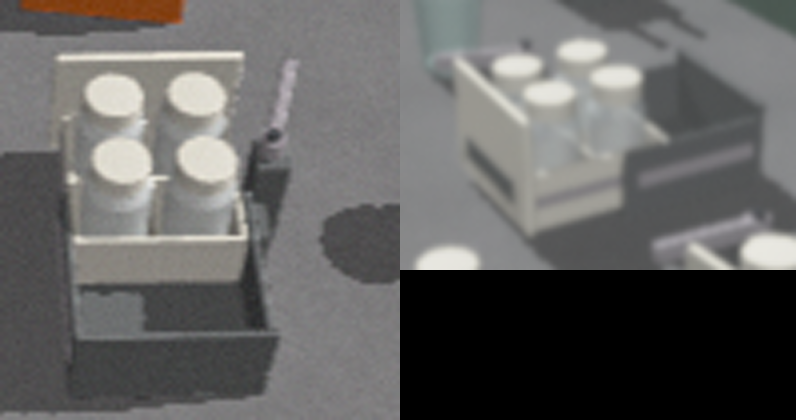

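The crop shows the full drawer's panel top edge running from scene pixel (279,188.5) to (326,188). The pin is at (333,209), the bar tip at (338,190.5), and the bay's back wall top runs from (283,259) to (334,258).

Run:
```python
from h import *
c=cam("scene");np.set_printoptions(precision=4,suppress=True)
for n,u,z in [("pL",(325.8,188),.112),("pR",(279.2,188.7),.112),("pin",(333,208.7),.102),("tip",(338,190.5),.1),("bR",(283.2,259),.062),("bL",(334,258),.062),
 ("spare",(235,165),.098),("beaker",(401,211),.085),("orL",(320,135),.1),("or panel",(277,129),.112),("or panelL",(313,129),.112),("orBackR",(272,175),.062),("orBackL",(313,178),.062),("ppR",(163,200),.112),("ppL",(209,197),.112),("ptip",(216,197),.1)]:
    print(n,pt(c,u,z))
```

```text
pL [0.5462 0.2395 0.112 ]
pR [0.5396 0.1036 0.112 ]
pin [0.6174 0.2474 0.102 ]
tip [0.5477 0.2773 0.1   ]
bR [0.7478 0.0923 0.062 ]
bL [0.7541 0.2275 0.062 ]
spare [ 0.4162 -0.0201  0.098 ]
beaker [0.6255 0.4452 0.085 ]
orL [0.292 0.272 0.1  ]
or panel [0.2651 0.1287 0.112 ]
or panelL [0.2735 0.25   0.112 ]
orBackR [0.4324 0.096  0.062 ]
orBackL [0.4548 0.2239 0.062 ]
ppR [ 0.5602 -0.2302  0.112 ]
ppL [ 0.5578 -0.1002  0.112 ]
ptip [ 0.5484 -0.0809  0.1   ]
```

move_arm --plan '[[[-0.92,-0.61,0,0,0,-0.132],[-0.92,-0.61,0,0,0,-0.132],[-0.92,-0.61,0,0,0,-0.132],[-0.92,-0.61,0,0,0,-0.132],[-0.92,-0.61,0,0,0,-0.132],[-0.92,-0.61,0,0,0,-0.132],[-0.92,-0.61,0,0,0,-0.132]]]' --jaw 1

```text
clock: 0.8
eef_pos: [0.3888, 0.3682, 0.2364]
ee_rot: [-0.0, 0.024, 1.0, 0.0]
ft_force: [-0.6, 0.6, 1.0]
width: 0.447
grip_force: 0.0
```

move_arm --plan '[[[-0.6,-0.94,0,0,0,0],[-0.6,-0.94,0,0,0,0],[-0.6,-0.94,0,0,0,0],[-0.6,-0.94,0,0,0,0],[-0.6,-0.94,0,0,0,0],[-0.6,-0.94,0,0,0,0],[-0.6,-0.94,0,0,0,0]]]'

```text
clock: 1.5
eef_pos: [0.4993, 0.1761, 0.2363]
ee_rot: [-0.001, 0.023, 1.0, 0.0]
ft_force: [-0.0, 0.1, 0.3]
width: 0.009
grip_force: 0.0
```

Run:
```python
from h import *
s=ctrl.state();print(s["eef_pos"],s["ee_rot"],s["width"])
c=cam("wrist",s);im=ctrl.capture("wrist")[:,:,::-1].copy();cv2.imwrite("pics/w1.png",im)
for n,P in dict(pL=(.546,.2395,.112),pR=(.5396,.1036,.112),pin=(.617,.247,.1),tip=(.5477,.277,.1)).items(): print(n,px(c,P))
```

```text
[0.49929037 0.17608974 0.23626086] [-5.74400281e-04  2.33627083e-02  9.99726809e-01  4.02088493e-04] 0.008668832128662124
pL [330.63193385 238.37706167]
pR [179.56057884 238.30427214]
pin [334.91465037 300.44750604]
tip [367.91309598 233.47565256]
```

View pics/w1.png

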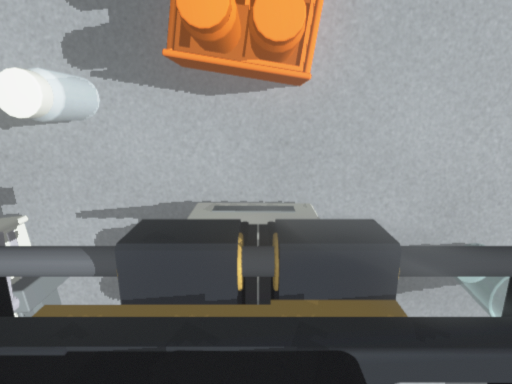

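The wrist view shows the drawer panel's face below the fingers at u 190–318, v about 205, as predicted. The orange drawer at (245,40) and the spare bottle at (45,95) are clear of the path.

move_arm --plan '[[[0,0,0.7,0,0,0],[0,0,0.7,0,0,0],[0,0,0.7,0,0,0],[0,0,0.7,0,0,0],[0,0,0.7,0,0,0],[-0.06,0.0,0.7,0,0,0],[-0.12,0,0.7,0,0,0],[-0.17,0.0,0.7,0,0,0],[-0.22,0.0,0.7,0,0,0]]]'

```text
clock: 2.45
eef_pos: [0.5447, 0.1729, 0.0979]
ee_rot: [0.0, 0.024, 1.0, 0.0]
ft_force: [-2.5, 0.5, 3.0]
width: 0.006
grip_force: 1.6
```

move_arm --plan '[[[-0.05,0,0,0,0,0],[-0.1,0,0,0,0,0],[-0.15,0,0,0,0,0],[-0.2,0,0,0,0,0],[-0.24,0,0,0,0,0],[-0.27,0,0,0,0,0],[-0.28,0,0,0,0,0]]]'

```text
clock: 3.15
eef_pos: [0.6009, 0.1699, 0.0964]
ee_rot: [0.001, 0.024, 1.0, -0.0]
ft_force: [-2.2, -1.0, 1.4]
width: 0.007
grip_force: 1.1
```

move_arm --plan '[[[-0.015,0,0,0,0,0],[-0.03,0,0,0,0,0],[-0.04,0,0,0,0,0],[-0.05,0,0,0,0,0],[-0.05,0,0,0,0,0]]]'

```text
clock: 3.65
eef_pos: [0.6066, 0.1697, 0.0963]
ee_rot: [-0.004, 0.023, 1.0, -0.0]
ft_force: [-7.5, -1.5, 5.2]
width: 0.008
grip_force: 3.8
```

move_arm --plan '[[[-0.015,0,0,0,0,0],[-0.03,0,0,0,0,0],[-0.03,0,0,0,0,0],[-0.03,0,0,0,0,0]]]'

```text
clock: 4.05
eef_pos: [0.6066, 0.1697, 0.0964]
ee_rot: [-0.01, 0.023, 1.0, -0.001]
ft_force: [-17.6, -0.0, 12.7]
width: 0.003
grip_force: 9.2
```

move_arm --plan '[[[0.1,0,0,0,0,0],[0.35,0,0,0,0,0],[0.35,0,0,0,0,0],[0.35,0,-0.35,0,0,0],[0.35,0,-0.35,0,0,0],[0.35,0.7,-0.35,0,0,0],[0.35,0.7,-0.35,0,0,0],[0.35,0.7,-0.35,0,0,0],[0.35,0.7,-0.35,0,0,0],[0.35,0.7,-0.35,0,0,0]]]'

```text
clock: 5.05
eef_pos: [0.5527, 0.3137, 0.1666]
ee_rot: [0.001, 0.022, 1.0, 0.0]
ft_force: [-0.4, -1.0, -0.3]
width: 0.002
grip_force: 0.0
```

Run:
```python
from h import *
s=ctrl.state();print(s["eef_pos"],s["ft_force"])
a=ctrl.capture("scene")[165:285,260:400,::-1];b=ctrl.capture("wrist")[:,:,::-1]
o=np.zeros((360,790,3),np.uint8);o[:,:420]=cv2.resize(a,(420,360),interpolation=cv2.INTER_CUBIC);o[:278,420:]=cv2.resize(b,(370,278));cv2.imwrite("pics/c2.png",o)
```

```text
[0.55274133 0.31371653 0.16657034] [-0.41115975 -1.02072331 -0.32902224]
```

View pics/c2.png

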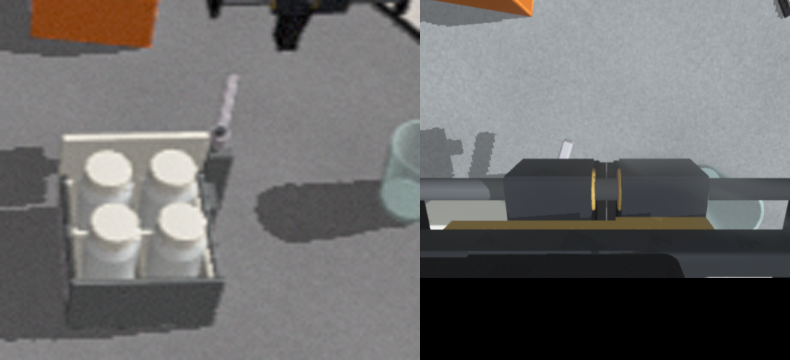

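The drawer is closed against its stop and the latch is unmoved, with its pin at scene (334,208) and tip at (338,191). The fingers are above and to the left of the bar.

move_arm --plan '[[[0,0,0.38,0,0,0],[0,0,0.38,0,0,0],[0,0,0.38,0,0,0],[-0.02,-0.1,0.38,0,0,0],[-0.02,-0.15,0.38,0,0,0],[-0.02,-0.2,0.38,0,0,0],[-0.01,-0.255,0.38,0,0,0],[0,-0.31,0.38,0,0,0],[0,-0.31,0.38,0,0,0]]]'

```text
clock: 6.05
eef_pos: [0.549, 0.2491, 0.091]
ee_rot: [-0.0, 0.024, 1.0, -0.0]
ft_force: [0.6, -0.2, -0.5]
width: 0.001
grip_force: 0.0
```

move_arm --plan '[[[-0.015,-0.06,0,0,0,0],[-0.03,-0.12,0,0,0,0],[-0.07,-0.18,0,0,0,0],[-0.115,-0.23,0,0,0,0],[-0.155,-0.26,0,0,0,0],[-0.195,-0.28,0,0,0,0],[-0.225,-0.29,0,0,0,0],[-0.25,-0.295,0,0,0,0],[-0.265,-0.295,0,0,0,0],[-0.265,-0.295,0,0,0,0]]]'

```text
clock: 7.05
eef_pos: [0.5958, 0.1892, 0.0902]
ee_rot: [-0.005, 0.023, 1.0, -0.001]
ft_force: [-7.1, -1.0, 5.1]
width: 0.005
grip_force: 3.6
```

Run:
```python
from h import *
s=ctrl.state();print(s["eef_pos"],s["ft_force"])
a=ctrl.capture("scene")[165:285,260:400,::-1];b=ctrl.capture("wrist")[:,:,::-1]
o=np.zeros((360,790,3),np.uint8);o[:,:420]=cv2.resize(a,(420,360),interpolation=cv2.INTER_CUBIC);o[:278,420:]=cv2.resize(b,(370,278));cv2.imwrite("pics/c3.png",o)
```

```text
[0.59577561 0.18920309 0.09016606] [-7.10497531 -1.04997942  5.13691326]
```

View pics/c3.png

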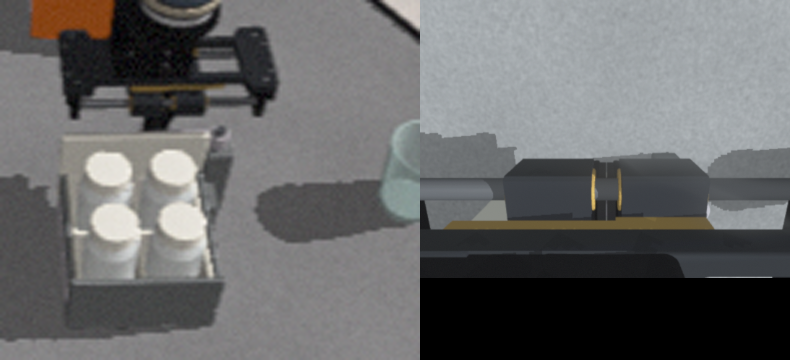

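The bar is no longer visible sticking out. It sits between the fingers and the panel, with the TCP where a shut bar predicts and 7 N at the stop. I'll back off and check.

move_arm --plan '[[[-0.01,0,0,0,0,0],[-0.01,0,0,0,0,0],[0.1,0,0,0,0,0],[0.3,0,0,0,0,0],[0.3,0,0,0,0,0],[0.3,0,-0.5,0,0,0],[0.3,0,-0.5,0,0,0],[0.7,0.3,-0.7,0,0,0],[0.7,0.3,-0.7,0,0,0],[0.7,0.3,-0.7,0,0,0],[0.7,0.3,-0.7,0,0,0],[0.7,0.3,-0.7,0,0,0]]]'

```text
clock: 8.35
eef_pos: [0.4637, 0.2556, 0.2305]
ee_rot: [0.001, 0.023, 1.0, -0.0]
ft_force: [-0.3, -0.7, 0.1]
width: 0.009
grip_force: 0.0
```

Run:
```python
from h import *
s=ctrl.state();print(s["eef_pos"],s["ft_force"])
a=ctrl.capture("scene")[165:285,260:400,::-1];b=ctrl.capture("side")[120:210,190:310,::-1]
o=np.zeros((360,790,3),np.uint8);o[:,:420]=cv2.resize(a,(420,360),interpolation=cv2.INTER_CUBIC);o[:278,420:]=cv2.resize(b,(370,278),interpolation=cv2.INTER_CUBIC);cv2.imwrite("pics/c4.png",o)
```

```text
[0.46372053 0.2555733  0.23049689] [-0.28957021 -0.71085336  0.07913055]
```

View pics/c4.png

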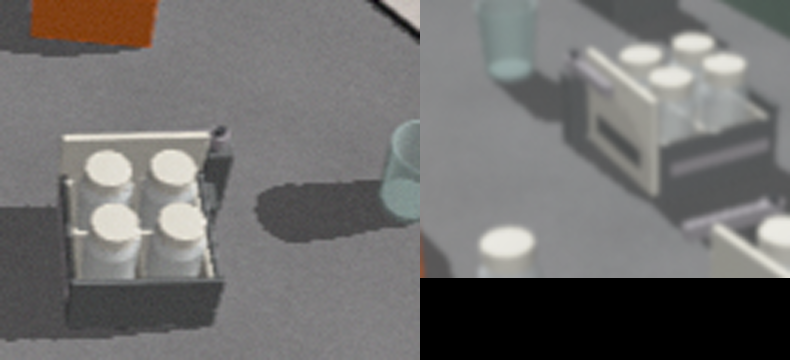

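The side view, with the latch at crop pixel (590,70), shows the bar flat across the shut front. The drawer is home and nothing else has moved.

```bash
python3 -c "
from rig import ctrl
print(ctrl.finish_job())"
```

```text
the job is handed in; nothing more can be done
None
```

The full drawer is pushed home and its latch bar lies flat across the front; I saw nothing else moved, and the job is handed in (the call returned no verdict).

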